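# Close a sprung specimen mould and hold it shut

### The job

Close the two-part specimen mould. First swing the red vent lever to the yellow line on its dial (60 degrees from shut), so that air can escape, and leave it there. Then take the loose upper mould half by its black grip, fit it over the two brass dowels of the lower half (large bore on the large dowel, yellow dots together) and press it down against the ejector springs until the halves meet all round, firmly but without forcing. Finish while still gripping the upper half and holding the mould pressed shut; do not disturb the things standing around.

Things in the scene. Friction and masses are not known exactly. Their poses are not given: they have to be found in the camera images.
- fixture: Fixed dark base plate 110 (x) x 170 (y) x 12 mm; z up, yaw within 0.25 rad of the world's. Origin on the worktop under the centre of the lower mould half, an aluminium block 64 x 96 mm with a cavity; its flat top (parting face) is 32 mm above the worktop, a yellow dot at its +x, +y corner. At y = +122 mm the vent valve's round grey dial, radius 68, top 30 mm above the worktop.
- parting (a point): Centre of the lower half's parting face; axes as the fixture.
- dowel_large (a point): Foot of the large brass dowel on the parting face, at fixture y = +36 mm. Diameter 12 mm, stands 22 mm proud, the top 9 mm tapered to a nose.
- dowel_small (a point): Foot of the small brass dowel on the parting face, at fixture y = -36 mm. Diameter 8 mm, stands 22 mm proud, the top 9 mm tapered to a nose.
- ejector (a joint): Travel (m) of four sprung steel ejector pins (8 mm, at fixture x = +-24, y = +-27 mm) that move together: 0 = up, 6 mm proud of the parting face; 0.006 = flush. 5 N at 0, 14 N at 0.006: more than the upper half's weight, so the mould stays shut only while pressed.
- vent_lever (a joint): Angle (rad) of the red vent lever about its vertical pivot: 0 = shut, pointing along fixture -x; grows clockwise seen from above, to 1.57 = along fixture +y. White lines mark 0, 0.52 (thin) and 1.57, the yellow line 1.047 (60 degrees). Friction of about 0.06 N m keeps it where it is left.
- vent_pivot (a point): A point on the lever's vertical pivot axis, 60 mm above the worktop.
- lever_knob (a point): Point to grip on the lever's upright red knob: a round post of 14 mm diameter, 55 mm from the pivot axis. It is 60 mm above the worktop; the knob's top is at 74 mm, the top of the lever's flat arm under it at 37 mm.
- upper_half: Loose upper half, 0.24-0.38 kg, flat on the worktop: aluminium plate 64 (x) x 96 (y) x 24 mm, two bores right through. Origin centre of underside, z up, yaw within 0.7 rad of the world's; in place its axes agree with the fixture's. On top a black grip bar 16 (x) x 44 (y) mm, top at 60 mm, on a foot plate 30 x 50 mm, top at 27 mm. Yellow dot at the +x, +y corner.
- bore_large (a point): Centre of the large bore (14 mm) on the underside, at the part's y = +36 mm.
- bore_small (a point): Centre of the small bore (10 mm) on the underside, at the part's y = -36 mm.
- grip (a point): Point to grip on the grip bar, on the part's axis, 46 mm above its underside.
- crucible: Small beige crucible, 46 mm wide, 36 mm high; a bystander, origin under its centre.
- mortar: Beige mortar, 66 mm wide, 44 mm high; a bystander, origin under its centre.
- bottle: White bottle with a yellow cap, 37 mm wide, 82 mm high; a bystander, origin under its centre.
- timer: Flat bench timer, 62 x 62 x 18 mm; a bystander, origin under its centre.
There are look-alikes about, which are no part of the job. Leave any blue look-alike of the upper_half alone.

How it is judged (in metres and radians):
On the way, in this order (a step that is already met when the one before it is completed fails the run):
1. the vent lever stands at the yellow line (value of joint vent_lever between 0.907 and 1.187 rad), for 0.3 s.
2. the upper half sits over both dowels, large on large (horizontal distance between bore_large and dowel_large below 0.004 m and horizontal distance between bore_small and dowel_small below 0.004 m and angle between the z axis of upper_half and the z axis of fixture, either way round below 0.06 rad and z of upper_half in the frame of parting below 0.012 m and value of joint vent_lever between 0.887 and 1.207 rad), for 0.1 s.
At the end, for the whole second after the job is handed in: Bores within 4 mm of their dowels, faces parallel within 0.06 rad and within 2 mm of meeting, pressed with over 8 N, ejector pins down over 4 mm; upper half still gripped and at rest; vent lever within 0.16 rad of 60 degrees (horizontal distance between bore_large and dowel_large below 0.004 m and horizontal distance between bore_small and dowel_small below 0.004 m and angle between the z axis of upper_half and the z axis of fixture, either way round below 0.06 rad and z of upper_half in the frame of parting between -0.003 and 0.002 m and value of joint ejector above 0.004 m and contact force between the fingers and upper_half above 4 N and contact force between upper_half and fixture above 8 N and linear speed of upper_half below 0.02 m/s and value of joint vent_lever between 0.887 and 1.207 rad); the arm keeps its last pose, push and grip.
It fails at once if the mould is forced: more than 80 N between upper half and fixture (contact force between upper_half and fixture above 80 N).
It fails at once if the crucible is shifted by more than 20 mm or tipped (distance of crucible from where it was at the start of the episode above 0.02 m or angle between crucible's own z axis and vertical above 0.3 rad).
It fails at once if the mortar is shifted by more than 20 mm or tipped (distance of mortar from where it was at the start of the episode above 0.02 m or angle between mortar's own z axis and vertical above 0.3 rad).
It fails at once if the bottle is shifted by more than 20 mm or tipped (distance of bottle from where it was at the start of the episode above 0.02 m or angle between bottle's own z axis and vertical above 0.3 rad).
It fails at once if the timer is shifted by more than 20 mm or tipped (distance of timer from where it was at the start of the episode above 0.02 m or angle between timer's own z axis and vertical above 0.3 rad).
It also fails if it takes over 53 s, if anything falls off the work surface, if the arm or the gripper's body presses on something with over 40 N, if the wrist force passes 120 N, or if a joint passes its speed limit or range.

### The arm

A 6-joint arm with a two-finger parallel gripper is mounted at the origin on a cart in front of the work surface, level with it; the furniture and walls round the work are solid. World frame = base frame: x ahead of the robot, y to its left, z up, the work surface at z = 0. Lengths are in mm, angles in rad, forces in N, time in s.
With the tool pointing down it reaches from about 275 to 750 mm from the base axis. Payload 10.2 kg.
Tool frame: the origin (TCP) lies between the finger pads; the fingertips stand 17 mm ahead of it and the grasp point (between the pads) lies 2 mm behind it (tips_ahead is the distance from the TCP to the fingertips, in mm); z points along the fingers, y is the line along which they close (so a half turn about z gives the same grasp; the last joint's range is limited). The gripper opens to 85 mm and grips with 20 to 120 N. Pads are 22 mm wide; open, the fingers measure 114 mm over their backs; the gripper's body (76 mm by 85 mm) begins 54 mm behind the grasp point. The pads swing forward as they close: fully open they stand 13 mm farther back than shut.
Start: joints at [-1.537, 0.313, 1.498, -0, 1.331, -0.223], TCP at [133.33, -507.794, 248.294] pointing down, gripper open.
Joint ranges: [-2.94, 2.94], [-0.97, 2.17], [0.19, 2.56], [-1.23, 4.37], [0.02, 3.11], [-2.88, 2.88]. Speed limits (rad/s): [2.39, 2.39, 3.01, 3.14, 3.14, 3.14].

### API

Orientations are given as a unit quaternion [w, x, y, z].
In Python, from rig import sense, capture, finish_job, boxes_of, tips_ahead gives the robot as it stands.
- The arm moves only by the tool drive_tool, never from a script. Its argument "commands" is text: rows parted by semicolons, each of 7 numbers parted by spaces: the shift along the world's x, y, z in units of 0.1 m (1.0 is 0.1 m), then the turn, a rotation vector about the world's x, y, z in units of pi/4 rad (1.0 is pi/4 rad), then the opening in per cent of the stroke, from 0 (shut) to 100 (fully open). A call has 1 to 20 rows; each row shifts and turns the commanded pose from where the row before left it; what a row does not reach is not made up. A row lasts 1/12 s, in which the tool goes at most 41.7 mm and 7.16 degrees, less where a joint would pass 70% of its speed; a pose out of reach is approached as far as the arm can. A call with a number of a shift or a turn outside -1 to 1 is refused whole. A call with a gripper value outside its range is refused whole. The fingers move at their own pace and stop on an object; "force" is the grip in N (left out, the last holds). Time passes only in rows, so rows that do not move let the fingers close. It gives the time, the measured TCP pose, the force, the opening and the grip force at its end, in the units of the state.
- sense(): the state, without advancing time (a new reading comes with each control period).
- capture(name): name is "side" or "top" or "wrist"; returns a dict with "pixels" (384x512x3 uint8, blue, green, red), "fov_y" (degrees; the focal length in pixels is half the picture's height over the tangent of half this angle, whatever the lens; pixels are square), "cx", "cy" (the principal point, pixels), "k1" (the pictures are not rectified: a ray, as slopes to the right and down, at radius r is drawn at 1 + k1 r^2 times it, then the intrinsics apply), "position" and "attitude" of the camera in the world; the wrist camera has in their place "tool_from_camera" (4x4, takes a point from camera to tool coordinates, whose origin is the TCP and whose axes are the flange's). Camera axes: x right, y down, z forward; pixel columns grow to the right and rows downward; lengths in mm; the calibration is good to about 2 mm. A picture is of the moment at which its call begins: read the wrist's pose just before it. There is no depth.
- finish_job(): hands the job in; it is judged then, once.
Trained networks look in a picture, given as the dict that the camera call returned (one of the last four; its "shot" number tells which), for a name from the list of things; names that differ only in an ending like _2 or _b are one class to them, and where a whole thing is asked for, a point or a joint stands for the part that bears it (a point fixed in the world has none). Each returns a list of dicts, best first, with "confidence" (0 to 1); they miss things now and then, are a little off and sometimes report something else, mostly with a low value. They report only what shows in the picture. A call takes as long as a camera call. They do not tell look-alikes from the thing itself.
- boxes_of(picture, name): "position" ([column, row] in pixels, amid what is visible of it).
The state is a dict: "time_s": time; "joints": joint angles; "dq": joint speeds; "tau": joint torques, N m; "eef_pos": TCP position; "ee_rot": TCP orientation; "force": force on the tool from outside, world axes, zero at the start; "wrist_torque": the same for the moment, N m; "grip_width": opening from 0.0 (shut) to 1.0 (fully open); "grip_force": force on a finger pad.
Only numpy, scipy, OpenCV 4.12 (cv2) and the standard library are available. Lean on these libraries where they do the work, as an engineer would, in place of code of your own. Each camera call takes 0.05 s, during which the arm holds its last target. There are 200 camera calls.

## Working session

There is one attempt and no reset: what is moved stays moved. The work goes in short steps, Python scripts to look and compute and a tool call to move; the robot and the scene stay as the last step left them, time stands still between calls to the robot, and variables do not carry over. Pictures are saved under pics/ and viewed, at most 10 in all, crops included, and the job is handed in when it is done.

Besides the shell and the picture viewer there is one more tool, called after ">>>" in YAML: its name, and indented under it one key for each argument. drive_tool: Moves the arm, as the interface text tells. Shifts and turns lie within -1 to 1; 1 stands for 0.1 m of shift or pi/4 rad of turn. Its arguments: {"type":"object","properties":{"commands":{"type":"string"},"force":{"type":"number"}},"required":["commands"]}

```bash
ls; mkdir -p pics
cat > h.py <<'E'
import numpy as np, cv2, json
from scipy.spatial.transform import Rotation as R
from rig import sense, capture, finish_job, boxes_of, tips_ahead
def rot(q): return R.from_quat([q[1],q[2],q[3],q[0]]).as_matrix()
def campose(p, s=None):
    if 'position' in p:
        a=np.array(p['attitude'],float)
        M=rot(a) if a.size==4 else a.reshape(3,3)
        return M, np.array(p['position'],float)
    T=np.array(p['tool_from_camera'],float); W=rot(s['ee_rot'])
    return W@T[:3,:3], W@T[:3,3]+np.array(s['eef_pos'])
def ray(p,px,s=None):
    h=p['pixels'].shape[0]; f=h/2/np.tan(np.radians(p['fov_y'])/2)
    K=np.array([[f,0,p['cx']],[0,f,p['cy']],[0,0,1.]])
    u=cv2.undistortPoints(np.array(px,float).reshape(-1,1,2),K,np.array([p['k1'],0,0,0,0.])).reshape(-1,2)
    M,c=campose(p,s)
    return (M@np.c_[u,np.ones(len(u))].T).T, c
def onz(p,px,z,s=None):
    d,c=ray(p,px,s); return c+d*((z-c[2])/d[:,2])[:,None]
def proj(p,X,s=None):
    M,c=campose(p,s); q=(np.atleast_2d(X)-c)@M
    h=p['pixels'].shape[0]; f=h/2/np.tan(np.radians(p['fov_y'])/2)
    u=q[:,:2]/q[:,2:]; u=u*(1+p['k1']*(u**2).sum(1))[:,None]
    return u*f+[p['cx'],p['cy']]
E
python3 - <<'E'
from h import *
s=sense(); print(s)
print(tips_ahead)
for n in ['top','side']:
    p=capture(n); cv2.imwrite(f'pics/{n}0.png',p['pixels'])
    print(n,{k:v for k,v in p.items() if k!='pixels'})
    for t,z in [('fixture',0),('parting',32),('dowel_large',32),('dowel_small',32),('vent_pivot',60),('lever_knob',60),('upper_half',12),('bore_large',0),('bore_small',0),('grip',46),('crucible',18),('mortar',22),('bottle',41),('timer',9)]:
        for b in boxes_of(p,t)[:3]:
            print(n,t,np.round(b['position'],1),round(b['confidence'],2),onz(p,b['position'],z)[0].round(1))
E
```

```text
pics
{'time_s': 0.0, 'joints': array([-1.53740115e+00,  3.13457974e-01,  1.49847329e+00,  3.62215871e-06,
        1.33103820e+00, -2.23417266e-01]), 'dq': array([-0.00137167, -0.00079822, -0.00019863,  0.00094387,  0.00075325,
        0.00145245]), 'tau': array([ 5.10393565e-04, -4.12257564e+01, -2.59749055e+01, -1.33943740e-04,
        4.08662745e-03, -6.58411437e-06]), 'eef_pos': array([ 133.32088184, -507.52419893,  247.71736583]), 'ee_rot': array([-6.85137032e-04,  9.91767063e-01,  1.28053188e-01,  6.70591181e-05]), 'force': array([-0.38904517,  0.05282663, -0.7271031 ]), 'wrist_torque': array([0.01726247, 0.02453816, 0.00935677]), 'grip_force': 0.0, 'grip_width': 0.999672109496576}
17.0
top {'fov_y': 52.78270223846902, 'cx': 266.9839050410763, 'cy': 190.3576273520234, 'k1': -0.004990046470867087, 'position': array([ 431.42084007, -105.48560538, 1271.40946635]), 'attitude': array([-0.0258315 ,  0.71642924, -0.69573655,  0.04486119]), 'shot': 1}
top fixture [140.4 188.1] 0.85 [554.2 277.    0. ]
top parting [141.5 187.2] 0.97 [554.1 264.1  32. ]
top dowel_large [139.7 186. ] 0.9 [
[... 1921 characters left out ...]
bore_large [280.7 273.2] 0.92 [ 440.7 -561.8    0. ]
side bore_large [211.6 208.1] 0.74 [431.1 -31.9   0. ]
side bore_large [250.8 229.1] 0.59 [ 491.3 -272.3    0. ]
side bore_small [250.7 233. ] 0.98 [ 477.  -298.3    0. ]
side bore_small [244.6 213.6] 0.85 [ 530.5 -144.8    0. ]
side bore_small [211.8 207. ] 0.71 [436.  -22.2   0. ]
side grip [254.4 229.8] 0.88 [ 460.9 -356.3   46. ]
side grip [210.1 207.2] 0.81 [ 394.2 -111.7   46. ]
side grip [245.5 214.8] 0.69 [ 487.  -237.9   46. ]
side crucible [262.6 190.4] 0.47 [695.8  -4.2  18. ]
side mortar [245.9 183.4] 0.66 [663.8 100.8  22. ]
side bottle [245.8 183.5] 0.44 [641.   57.4  41. ]
side timer [287.5 225.5] 0.65 [ 618.9 -328.2    9. ]
```

Run:
```python
import cv2
p=cv2.imread('pics/top0.png')
c=p[120:290,90:440]
cv2.imwrite('pics/top0c.png',cv2.resize(c,None,fx=2.28,fy=2.28,interpolation=cv2.INTER_CUBIC))
```

```text
(no output)
```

View pics/top0c.png

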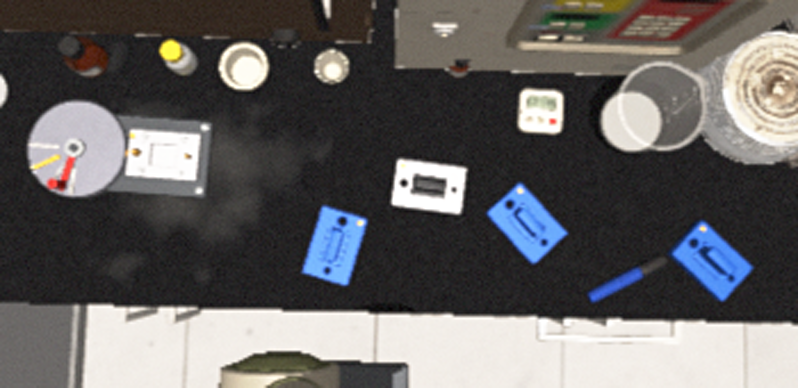

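The silver, non-blue part at about (278, 202) is the upper half. The dial is at about (122, 185), with the lever about 20° off shut and the yellow line to its left. The bystanders lie along the back. Next I work out coarse positions.

Run:
```python
from h import *
p=capture('top')
c=lambda x,y:(90+x/2.28,120+y/2.28)
for n,q,z in [('pivot',c(74,148),37),('dialc',c(74,148),30),('knob',c(62,170),74),('knobtip',c(56,184),60),('yellow end',c(33,167),30),('yel in',c(57,156),30),('dL',c(137,152),54),('dS',c(189,155),54),('half centre',c(429,186),24),('dotU',c(401,163),24),('boreL',c(405,183),24),('boreS',c(454,188),24),
 ('blk corners',c(131,127),32),('b2',c(126,175),32),('b3',c(197,181),32),('b4',c(200,131),32)]:
    print(n,np.round(q,1),onz(p,q,z)[0].round(1))
s=sense();w=capture('wrist');print({k:v for k,v in w.items() if k!='pixels'})
print(R.from_matrix(rot(s['ee_rot'])).as_matrix().round(3))
```

```text
pivot [122.5 184.9] [559.1 323.1  37. ]
dialc [122.5 184.9] [559.8 325.5  30. ]
knob [117.2 194.6] [524.9 324.3  74. ]
knobtip [114.6 200.7] [506.6 336.2  60. ]
yellow end [104.5 193.2] [531.3 380.6  30. ]
yel in [115.  188.4] [547.8 348.4  30. ]
dL [150.1 186.7] [554.5 230.8  54. ]
dS [172.9 188. ] [552.5 159.5  54. ]
half centre [278.2 201.6] [ 521.8 -174.5   24. ]
dotU [265.9 191.5] [ 553.3 -133.9   24. ]
boreL [267.6 200.3] [ 525.  -140.3   24. ]
boreS [289.1 202.5] [ 520.  -210.1   24. ]
blk corners [147.5 175.7] [591.7 247.3  32. ]
b2 [145.3 196.8] [523.9 250.3  32. ]
b3 [176.4 199.4] [518.5 151.2  32. ]
b4 [177.7 177.5] [589.1 150.6  32. ]
{'fov_y': 59.04719453044468, 'cx': 262.66187803928705, 'cy': 185.79778024487754, 'k1': 0.014881356482498543, 'tool_from_camera': array([[ 3.55438625e-04, -9.49368852e-01, -3.14163423e-01,
         8.17854992e+01],
       [ 9.99999884e-01,  2.35351601e-04,  4.20173372e-04,
         5.29647913e-01],
       [-3.24960647e-04, -3.14163536e-01,  9.49368826e-01,
        -1.26306608e+02],
       [ 0.00000000e+00,  0.00000000e+00,  0.00000000e+00,
         1.00000000e+00]]), 'shot': 4}
[[ 0.967  0.254  0.   ]
 [ 0.254 -0.967  0.   ]
 [ 0.    -0.    -1.   ]]
```

>>> drive_tool:
  commands: "0.17 0.33 0 0 0 0.139 100;0.17 0.33 0 0 0 0.139 100;0.17 0.33 0 0 0 0.139 100;0.17 0.33 0 0 0 0.139 100;0.17 0.33 0 0 0 0.139 100;0.17 0.33 0 0 0 0.139 100;0.17 0.33 0 0 0 0.139 100;0.17 0.33 0 0 0 0.139 100;0.17 0.33 0 0 0 0.139 100;0.17 0.33 0 0 0 0.139 100;0.17 0.33 0 0 0 0.139 100;0.17 0.33 0 0 0 0.139 100;0.17 0.33 0 0 0 0 100;0.17 0.33 0 0 0 0 100;0.17 0.33 0 0 0 0 100;0.17 0.33 0 0 0 0 100;0.17 0.33 0 0 0 0 100;0.17 0.33 0 0 0 0 100;0.17 0.33 0 0 0 0 100;0.17 0.33 0 0 0 0 100"

```text
time_s: 3.27
eef_pos: [473.8, 154.2, 248.4]
ee_rot: [0.0, 0.708, 0.706, 0.0]
force: [0.9, -0.7, 0.3]
grip_width: 1.005
grip_force: 0.0
```

>>> drive_tool:
  commands: "0.17 0.33 0 0 0 0 100;0.17 0.33 0 0 0 0 100;0.17 0.33 0 0 0 0 100;0 0 0 0 0 0 100;0 0 0 0 0 0 100;0 0 0 0 0 0 100"

```text
time_s: 3.77
eef_pos: [524.1, 250.9, 248.1]
ee_rot: [-0.0, 0.708, 0.706, -0.0]
force: [0.2, -0.0, -0.2]
grip_width: 1.0
grip_force: 0.0
```

```bash
cat > look.py <<'E'
from h import *
import sys,pickle
s=sense(); w=capture('wrist'); n=sys.argv[1]
cv2.imwrite(f'pics/{n}_full.png',w['pixels']); pickle.dump((s,w),open(f'{n}.pkl','wb'))
M=rot(s['ee_rot']); print(s['time_s'],np.round(s['eef_pos'],1),'yaw tool y',np.arctan2(M[1,1],M[0,1]).round(3),'down',M[:,2].round(3))
H={'dowel_large':54,'dowel_small':54,'vent_pivot':60,'lever_knob':74,'parting':32,'fixture':32,'grip':60,'bore_large':24,'bore_small':24,'upper_half':24,'crucible':36,'mortar':44,'bottle':82,'timer':18}
for t in sys.argv[2:]:
    for b in boxes_of(w,t)[:3]: print(t,np.round(b['position'],1),round(b['confidence'],2),onz(w,b['position'],H[t],s)[0].round(1))
E
python3 look.py w1 dowel_large dowel_small vent_pivot lever_knob parting bottle
python3 -c "
import cv2;cv2.imwrite('pics/w1.png',cv2.resize(cv2.imread('pics/w1_full.png'),(798,598),interpolation=cv2.INTER_CUBIC))"
```

```text
3.7667 [524.1 250.9 248.1] yaw tool y -0.004 down [-0.001 -0.    -1.   ]
dowel_large [292.5 111.9] 0.97 [553.  297.3  54. ]
dowel_small [292.8 107.6] 0.71 [553.2 301.2  54. ]
vent_pivot [296.4 109.2] 0.83 [556.  300.3  60. ]
lever_knob [287.8  73.2] 0.79 [546.6 331.3  74. ]
parting [295.9 110.8] 0.6 [558.2 296.   32. ]
bottle [420.  215.7] 0.79 [671.7 204.6  82. ]
bottle [287.4  75.2] 0.21 [545.7 329.7  82. ]
```

View pics/w1.png

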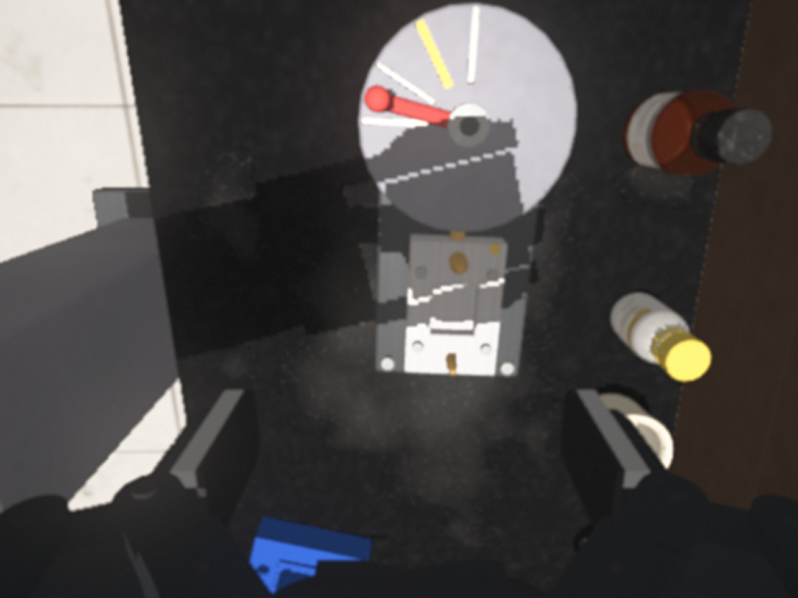

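The picture shows the knob top at about (378, 98), the pivot at (470, 123) and the yellow line from (450, 87) to (421, 22). The dowels are at (457, 263) and (452, 363), and the block corners also show. The networks only give the middle of each part, so I fit the fixture pose from these points.

```bash
cat > fit.py <<'E'
from h import *
import pickle
from scipy.optimize import least_squares
def fit(n,pts,x0,scale=798/512):
    s,w=pickle.load(open(n+'.pkl','rb'))
    L=np.array([p[0] for p in pts],float); U=np.array([p[1] for p in pts])/scale
    def W(v): c,t=np.cos(v[2]),np.sin(v[2]); return L@np.array([[c,t,0],[-t,c,0],[0,0,1]])+[v[0],v[1],0]
    r=least_squares(lambda v:(proj(w,W(v),s)-U).ravel(),x0,loss='soft_l1')
    return r.x,(proj(w,W(r.x),s)-U).round(1),s,w
E
python3 - <<'E'
from fit import *
v,res,s,w=fit('w1',[((-32,48,32),(411,234)),((32,48,32),(507,241)),((32,-48,32),(500,376)),((-32,-48,32),(405,371)),((0,122,37),(470,124)),((0,190,30),(476,4)),((-68,122,30),(360,115)),((68,122,30),(577,118)),((0,36,54),(460,254)),((0,-36,54),(451,356))],[555,195,0])
print(v,res.tolist())
x,y,t=v
piv=np.array([x,y])+122*np.array([-np.sin(t),np.cos(t)]); print('pivot',piv)
# red knob
hsv=cv2.cvtColor(w['pixels'],cv2.COLOR_BGR2HSV)
m=((hsv[...,0]<8)|(hsv[...,0]>172))&(hsv[...,1]>150)&(hsv[...,2]>90); m[:40]=0 if False else m[:40]
m=m.astype('uint8'); m[110:]=0
ys,xs=np.nonzero(m); print(len(xs),xs.min(),xs.max(),ys.min(),ys.max())
k=onz(w,[378/1.5586,98/1.5586],74,s)[0]; print('knob',k)
d=k[:2]-piv; print(np.hypot(*d)); print('lever', -(np.arctan2(d[1],d[0])-t-np.pi)%(2*np.pi))
for q in [(450,87),(421,22)]:
    e=onz(w,[q[0]/1.5586,q[1]/1.5586],30,s)[0][:2]-piv; print('yel',np.hypot(*e),-(np.arctan2(e[1],e[0])-t-np.pi))
for L in (0.3,1.047):
    a=np.pi+t-L; print(L,piv+55*np.array([np.cos(a),np.sin(a)]))
E
```

```text
[ 5.55924840e+02  2.05486022e+02 -4.65126776e-02] [[-0.1, 1.5], [0.4, -0.4], [-3.8, -3.2], [0.0, -2.3], [-0.7, -2.0], [0.7, -4.7], [-1.3, 0.5], [0.1, 4.8], [0.6, 6.9], [1.3, 7.8]]
pivot [561.59734126 327.35407646]
168 235 442 56 96
knob [508.76926802 339.53842884  74.        ]
54.214977313146285
lever 0.18016500824074377
yel 22.584017205546107 0.9949677542922477
yel 62.24751526445804 1.0367149366077597
0.3 [509.86638761 346.03316731]
1.047 [536.33209655 376.20760663]
```

>>> drive_tool:
  commands: "-0.04 0.22 -0.2 0 0 0 45;-0.04 0.22 -0.2 0 0 0 45;-0.04 0.22 -0.2 0 0 0 45;-0.03 0.23 -0.2 0 0 0 45;0 0 -0.2 0 0 0 45;0 0 -0.2 0 0 0 45;0 0 -0.2 0 0 0 45;0 0 0 0 0 0 45;0 0 0 0 0 0 45;0 0 0 0 0 0 45"
  force: 40

```text
time_s: 4.95
eef_pos: [510.0, 340.3, 109.8]
ee_rot: [0.0, 0.709, 0.706, 0.001]
force: [1.4, -1.5, 0.4]
grip_width: 0.444
grip_force: 0.0
```

```bash
python3 look.py w2 
python3 -c "
import cv2;cv2.imwrite('pics/w2.png',cv2.resize(cv2.imread('pics/w2_full.png'),(798,598),interpolation=cv2.INTER_CUBIC))"
```

```text
4.95 [510.  340.3 109.8] yaw tool y -0.004 down [ 0.002  0.001 -1.   ]
```

View pics/w2.png

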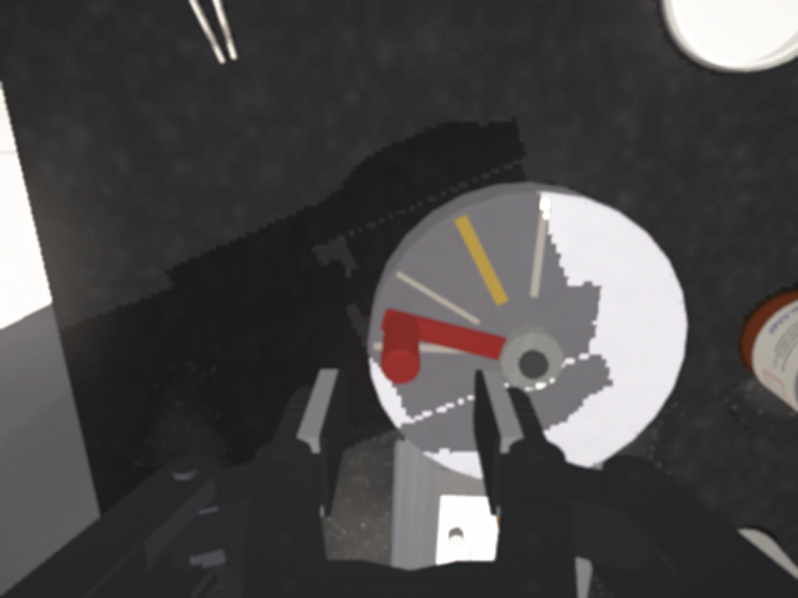

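The knob top at (400, 366) lies between the finger lines, and the yellow line runs from (502, 302) to (461, 218). The pivot cap is at (533, 363).

Run:
```python
from fit import *
s,w=pickle.load(open('w2.pkl','rb'));S=798/512
k=onz(w,[400/S,366/S],74,s)[0];print('knob',k)
c=[onz(w,np.array(q)/S,30,s)[0][:2] for q in [(500,302),(461,218),(540,296),(545,196),(477,322),(398,273),(370,330),(687,325),(525,182),(522,478)]]
print(np.round(c,1))
d1=c[1]-c[0];d2=c[3]-c[2];d3=c[5]-c[4]
print([np.arctan2(*d[::-1]) for d in (d1,d2,d3)])
# intersection of the lines=pivot
A=[];b=[]
for p,d in ((c[0],d1),(c[2],d2),(c[4],d3)):
    n=np.array([-d[1],d[0]])/np.hypot(*d);A.append(n);b.append(n@p)
piv=np.linalg.lstsq(np.array(A),np.array(b),rcond=None)[0];print(piv)
for z in (37,42,50): print(z,onz(w,[533/S,363/S],z,s)[0])
print('knob-piv',k[:2]-piv,np.hypot(*(k[:2]-piv)))
a=np.arctan2(d1[1],d1[0]);print('target',piv+55*np.array([np.cos(a),np.sin(a)]))
```

```text
knob [508.09704059 339.78073391  74.        ]
[[548.9 347. ]
 [531.8 382.1]
 [565.2 349.5]
 [564.1 390.5]
 [539.7 338.1]
 [506.8 359.7]
 [494.7 334.7]
 [627.6 336.4]
 [556.  395.9]
 [563.4 260.1]]
[np.float64(2.0234563050916003), np.float64(1.5976930407276542), np.float64(2.5614041343025686)]
[564.51394375 320.37494149]
37 [562.65514862 322.4833397   37.        ]
42 [561.36636366 324.94679219  42.        ]
50 [559.30430772 328.88831616  50.        ]
knob-piv [-56.41690316  19.40579242] 59.66114096762809
target [540.45918983 369.83572205]
```

>>> drive_tool:
  commands: "-0.02 0 -0.16 0 0 0 45;0 0 -0.16 0 0 0 45;0 0 -0.16 0 0 0 45;0 0 0 0 0 0 45;0 0 0 0 0 0 10;0 0 0 0 0 0 10;0 0 0 0 0 0 10;0 0 0 0 0 0 10;0 0 0 0 0 0 10;0 0 0 0 0 0 10;0 0 0 0 0 0 10;0 0 0 0 0 0 10"
  force: 40

```text
time_s: 6.0
eef_pos: [506.8, 340.7, 62.1]
ee_rot: [-0.0, 0.708, 0.706, 0.0]
force: [-6.0, 0.5, 4.1]
grip_width: 0.149
grip_force: 39.0
```

Gripped at 0.149 of the stroke, about 13 mm, as expected for the 14 mm knob. Next I swing it along the arc.

>>> drive_tool:
  commands: "0.02 0.055 0 0 0 0 10;0.02 0.055 0 0 0 0 10;0.03 0.047 0 0 0 0 10;0.03 0.047 0 0 0 0 10;0.037 0.04 0 0 0 0 10;0.037 0.04 0 0 0 0 10;0.028 0.022 0 0 0 0 10;0.028 0.022 0 0 0 0 10;0.028 0.017 0 0 0 0 10;0.028 0.017 0 0 0 0 10;0 0 0 0 0 0 10;0 0 0 0 0 0 10;0 0 0 0 0 0 10;0 0 0 0 0 0 10"

```text
time_s: 7.17
eef_pos: [533.9, 379.5, 62.1]
ee_rot: [-0.003, 0.708, 0.706, 0.001]
force: [-12.4, 13.5, 3.8]
grip_width: 0.151
grip_force: 39.2
```

```bash
python3 look.py w3 
python3 -c "
import cv2;cv2.imwrite('pics/w3.png',cv2.resize(cv2.imread('pics/w3_full.png'),(798,598),interpolation=cv2.INTER_CUBIC))"
```

```text
7.1667 [533.9 379.5  62.1] yaw tool y -0.004 down [-0.002  0.005 -1.   ]
```

View pics/w3.png

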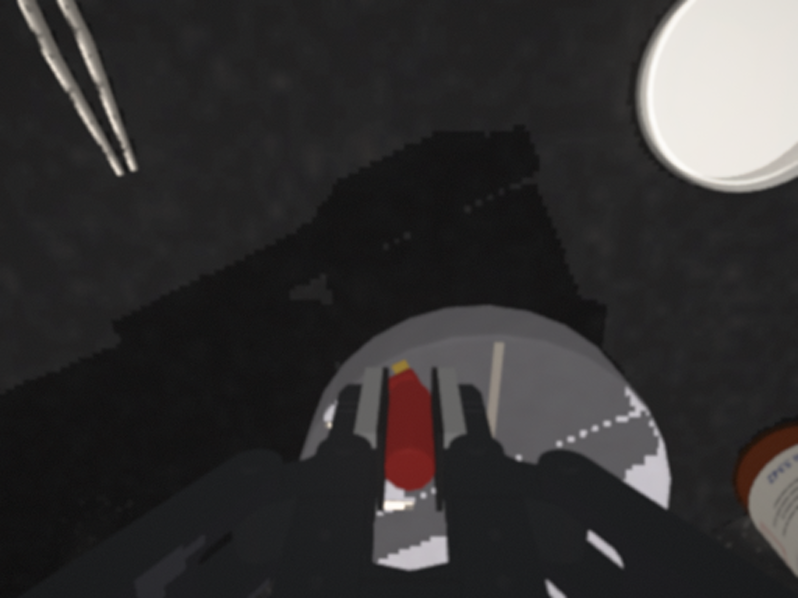

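The lever points at the yellow stub at (400, 367), so it is on the line. I release and rise.

>>> drive_tool:
  commands: "0 0 0 0 0 0 45;0 0 0 0 0 0 45;0 0 0 0 0 0 45;0 0 0 0 0 0 45;0 0 0.1 0 0 0 45;0 0 0.2 0 0 0 45;0 0 0.3 0 0 0 45;0 -0.2 0.3 0 0 0 80;0 -0.3 0.3 0 0 0 100;0 -0.35 0.3 0 0 0 100;0.05 -0.35 0.2 0 0 0 100;0.05 -0.35 0 0 0 0 100;0 0 0 0 0 0 100;0 0 0 0 0 0 100;0 0 0 0 0 0 100"

```text
time_s: 8.47
eef_pos: [545.9, 225.5, 227.3]
ee_rot: [-0.0, 0.709, 0.706, 0.0]
force: [-0.2, 0.3, -0.0]
grip_width: 0.999
grip_force: 0.0
```

```bash
python3 look.py w4 
python3 -c "
import cv2;cv2.imwrite('pics/w4.png',cv2.resize(cv2.imread('pics/w4_full.png'),(798,598),interpolation=cv2.INTER_CUBIC))"
```

```text
8.4667 [545.9 225.5 227.3] yaw tool y -0.004 down [ 0.  0. -1.]
```

View pics/w4.png

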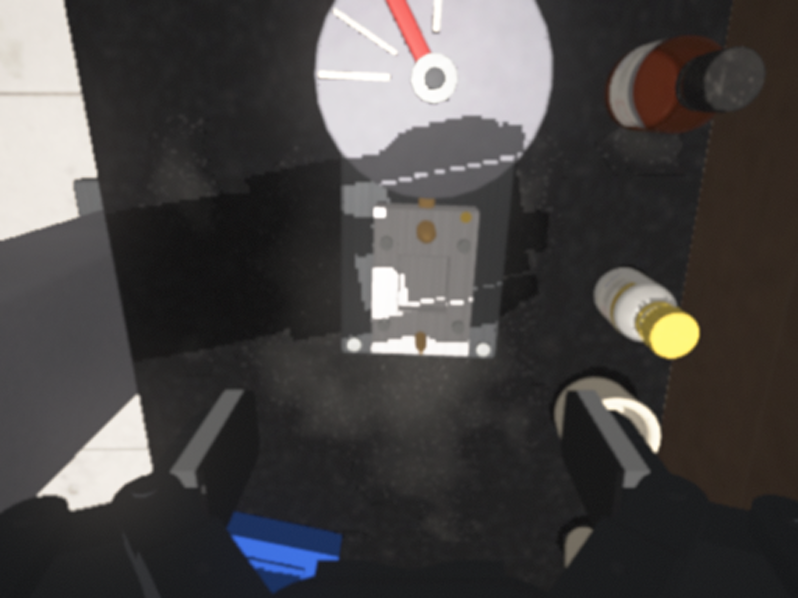

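The lever now covers the yellow line. The block corners are at (373, 205), (480, 208), (470, 357) and (371, 353), and the dowels at (426, 232) and (421, 342). I refine the fixture pose.

Run:
```python
from fit import *
S=798/512
v,res,s,w=fit('w4',[((-32,48,32),(374,205)),((32,48,32),(480,208)),((32,-48,32),(470,357)),((-32,-48,32),(371,353)),((0,36,43),(426,232)),((0,-36,43),(421,342))],[555,200,0])
print(v,res.tolist())
x,y,t=v; piv=np.array([x,y])+122*np.array([-np.sin(t),np.cos(t)]);print(piv, onz(w,[434/S,77/S],42,s)[0])
a,b=[onz(w,np.array(q)/S,37,s)[0][:2] for q in [(397,0),(420,46)]]
d=a-b;print('lever',np.pi+t-np.arctan2(d[1],d[0]))
for A,B in [((320,75),(388,77)),((437,32),(437.5,0))]:
    a,b=[onz(w,np.array(q)/S,30,s)[0][:2] for q in (A,B)]; print(a,b,np.arctan2(*(b-a)[::-1]))
from scipy import ndimage
hsv=cv2.cvtColor(w['pixels'],cv2.COLOR_BGR2HSV)
m=(hsv[...,0]>8)&(hsv[...,0]<28)&(hsv[...,1]>70)&(hsv[...,2]>50); m[:,:230]=0;m[:,315:]=0;m[240:]=0;m[:120]=0
l,n=ndimage.label(m)
for i in range(1,n+1):
    yy,xx=np.nonzero(l==i)
    if len(xx)>5: print(len(xx),xx.mean().round(2),yy.mean().round(2),xx.min(),xx.max(),yy.min(),yy.max())
```

```text
[ 5.56003679e+02  2.03584192e+02 -3.86779253e-02] [[0.2, 1.1], [-0.6, 1.5], [-1.2, -2.2], [0.8, -1.6], [0.3, -0.2], [0.2, 0.1]]
[560.72120919 325.49294872] [561.0417002  325.22839819  42.        ]
lever 1.0277309247122086
[496.87716175 327.23836143] [535.43019335 326.07949043] -0.030050092430128104
[562.96631075 349.02200211] [563.03062451 364.70504586] 1.566695502555443
60 273.02 129.92 268 278 127 133
44 298.5 139.0 295 302 136 142
134 273.15 148.4 268 279 142 155
63 269.52 218.67 267 272 213 225
```

>>> drive_tool:
  commands: "-0.028 -0.314 -0.007 0 0 0 100;-0.028 -0.314 -0.007 0 0 0 100;-0.028 -0.314 -0.007 0 0 0 100;-0.028 -0.314 -0.007 0 0 0 100;-0.028 -0.314 -0.007 0 0 0 100;-0.028 -0.314 -0.007 0 0 0 100;-0.028 -0.314 -0.007 0 0 0 100;-0.028 -0.314 -0.007 0 0 0 100;-0.028 -0.314 -0.007 0 0 0 100;-0.028 -0.314 -0.007 0 0 0 100;-0.028 -0.314 -0.007 0 0 0 100;-0.028 -0.314 -0.007 0 0 0 100;0 0 0 0 0 0 100;0 0 0 0 0 0 100;0 0 0 0 0 0 100;0 0 0 0 0 0 100"

```text
time_s: 9.85
eef_pos: [512.7, -150.1, 218.5]
ee_rot: [-0.0, 0.708, 0.706, 0.0]
force: [0.3, -0.1, 0.6]
grip_width: 1.004
grip_force: 0.0
```

```bash
python3 look.py w5 
python3 -c "
import cv2;cv2.imwrite('pics/w5.png',cv2.resize(cv2.imread('pics/w5_full.png'),(798,598),interpolation=cv2.INTER_CUBIC))"
```

```text
9.85 [ 512.7 -150.1  218.5] yaw tool y -0.002 down [-0.  0. -1.]
```

View pics/w5.png

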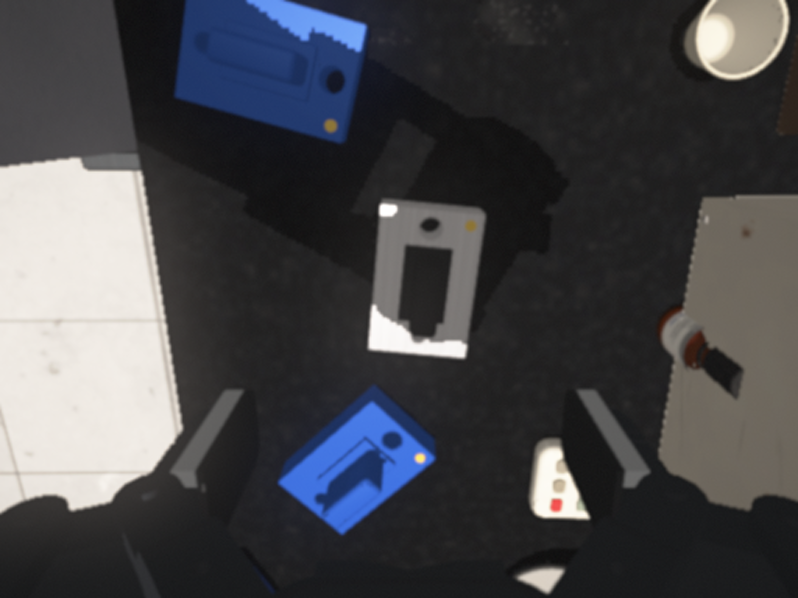

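The plate corners are at (380, 200), (486, 207), (466, 358) and (368, 350). The large bore is at (429, 225) and the yellow dot at (470, 226), as they should be.

```bash
python3 - <<'E'
from fit import *
v,res,s,w=fit('w5',[((-32,48,24),(380,200)),((32,48,24),(486,207)),((32,-48,24),(466,358)),((-32,-48,24),(368,350)),((0,36,24),(429.5,225))],[520,-175,0])
print(v,res.tolist())
E
cat > corn.py <<'E'
# sub-pixel outline: refine corners of a quadrilateral by edge-line fits
from fit import *
def quad(w,Q):
    g=cv2.GaussianBlur(cv2.cvtColor(w['pixels'],cv2.COLOR_BGR2GRAY),(0,0),0.8).astype(np.float32)
    Q=np.array(Q,float); c=Q.mean(0); lines=[]
    for i in range(4):
        a,b=Q[i],Q[(i+1)%4]; d=(b-a)/np.hypot(*(b-a)); n=np.array([-d[1],d[0]]); n*=np.sign(n@(a-c))
        P=[]
        for f in np.linspace(.12,.88,30):
            m=a+f*(b-a); t=np.arange(-4,4.01,.25); x=m+t[:,None]*n
            val=cv2.remap(g,x[:,0].astype(np.float32)[None],x[:,1].astype(np.float32)[None],1)[0]
            gr=-np.gradient(val); k=gr.argmax()
            if gr[k]>1.5: P.append(m+t[k]*n)
        vx,vy,x0,y0=cv2.fitLine(np.array(P,np.float32),cv2.DIST_HUBER,0,.01,.01).ravel()
        lines.append((np.array([-vy,vx]),-vy*x0+vx*y0,len(P)))
    out=[]
    for i in range(4):
        (n1,b1,_),(n2,b2,_)=lines[i-1],lines[i]; out.append(np.linalg.solve([n1,n2],[b1,b2]))
    return np.array(out),[l[2] for l in lines]
E
python3 - <<'E'
from corn import *
S=798/512
for n,Q,z,x0 in [('w5',[(380,200),(486,207),(466,358),(368,350)],24,[520,-175,-.07]),('w4',[(374,205),(480,208),(470,357),(371,353)],32,[555,203,-.04])]:
    s,w=pickle.load(open(n+'.pkl','rb'))
    q,c=quad(w,np.array(Q)/S); print(n,(q*S).round(1).tolist(),c)
    L=[(-32,48,z),(32,48,z),(32,-48,z),(-32,-48,z)]
    v,res,_,_=fit(n,list(zip(L,q*S)),x0); print(v,res.tolist())
E
```

```text
[ 5.23512450e+02 -1.69970730e+02 -9.12873941e-02] [[-0.1, 0.6], [-0.8, 2.2], [-0.4, -2.9], [0.9, -2.8], [0.6, 0.1]]
w5 [[380.3999938964844, 198.0], [486.20001220703125, 207.8000030517578], [464.5, 358.1000061035156], [367.20001220703125, 349.3999938964844]] [30, 30, 30, 30]
[ 5.23344774e+02 -1.69462952e+02 -1.04824119e-01] [[0.2, 1.0], [-0.5, 1.6], [-0.3, -3.1], [0.7, -3.3]]
w4 [[374.20001220703125, 202.6999969482422], [479.6000061035156, 205.6999969482422], [467.1000061035156, 356.1000061035156], [369.1000061035156, 352.20001220703125]] [25, 28, 30, 27]
[ 5.55418922e+02  2.04875602e+02 -5.18498464e-02] [[0.0, 0.8], [-0.2, 2.1], [-0.5, -2.4], [0.8, -2.6]]
```

Part and fixture were measured with the same camera geometry. The part is at (523.4, −169.7) with yaw −0.098, and the shift to the fixture is about (32.3, 374.0) with Δyaw about +0.053. I go and grip it.

>>> drive_tool:
  commands: "0.053 -0.098 -0.2 0 0 -0.061 60;0.054 -0.098 -0.2 0 0 -0.061 60;0 0 -0.3 0 0 0 60;0 0 -0.3 0 0 0 60;0 0 -0.3 0 0 0 60;0 0 -0.2 0 0 0 60;0 0 -0.1 0 0 0 60;0 0 -0.085 0 0 0 60;0 0 0 0 0 0 60;0 0 0 0 0 0 60"
  force: 100

```text
time_s: 10.73
eef_pos: [523.6, -171.0, 50.8]
ee_rot: [0.001, 0.741, 0.671, 0.0]
force: [-0.1, 0.4, -0.3]
grip_width: 0.603
grip_force: 0.0
```

>>> drive_tool:
  commands: "0 0 0 0 0 0 5;0 0 0 0 0 0 5;0 0 0 0 0 0 5;0 0 0 0 0 0 5;0 0 0 0 0 0 5;0 0 0 0 0 0 5;0 0 0 0 0 0 5;0 0 0 0 0 0 5;0 0 0 0 0 0 5;0 0 0 0 0 0 5"
  force: 100

```text
time_s: 11.57
eef_pos: [523.5, -171.3, 51.1]
ee_rot: [0.001, 0.741, 0.671, 0.0]
force: [-1.3, 0.7, 6.7]
grip_width: 0.165
grip_force: 98.2
```

>>> drive_tool:
  commands: "0 0 0.1 0 0 0 5;0 0 0.2 0 0 0 5;0 0 0.3 0 0 0 5;0 0 0.3 0 0 0 5;0 0 0.3 0 0 0 5;0 0 0.1 0 0 0 5;0 0 0 0 0 0 5;0 0 0 0 0 0 5;0 0 0 0 0 0 5"

```text
time_s: 12.32
eef_pos: [522.2, -170.7, 178.0]
ee_rot: [-0.002, 0.742, 0.671, -0.001]
force: [-0.1, 0.3, -2.3]
grip_width: 0.168
grip_force: 98.2
```

```bash
python3 look.py w6 
python3 -c "
import cv2;cv2.imwrite('pics/w6.png',cv2.resize(cv2.imread('pics/w6_full.png'),(798,598),interpolation=cv2.INTER_CUBIC))"
```

```text
12.3167 [ 522.2 -170.7  178. ] yaw tool y -0.1 down [-0.003  0.002 -1.   ]
```

View pics/w6.png

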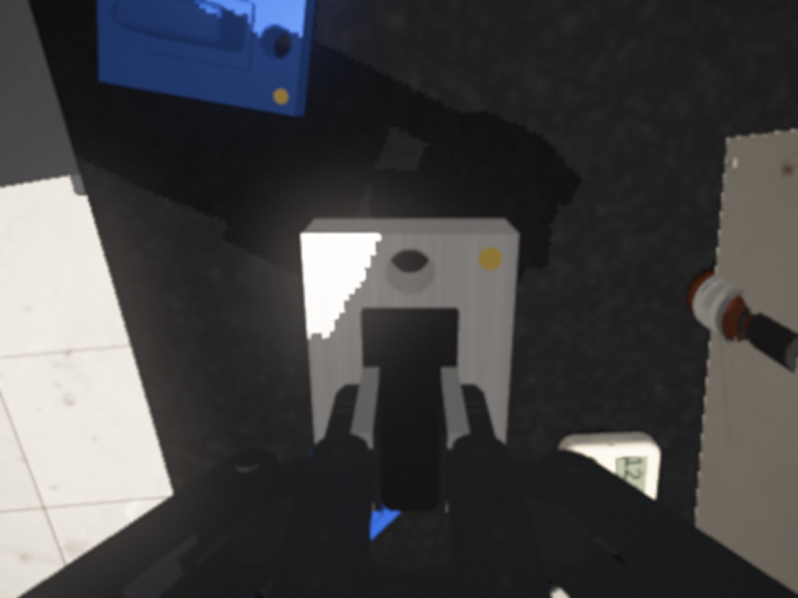

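In hand the plate's front corners are at (301, 233) and (518, 233) and the bore at (410, 270). The part is centred between the fingers and level. I fit it in hand and predict the move.

Run:
```python
from fit import *
z=178-51.0
v,res,s,w=fit('w6',[((-32,48,z+24),(301,233)),((32,48,z+24),(518,233)),((0,36,z+24),(410,270)),((-32,48,z),(313,219)),((32,48,z),(506,219))],[523,-170,-.1])
print(v,res.tolist()); M=rot(s['ee_rot'])
d=v[:2]-s['eef_pos'][:2]; print('part-tcp world',d,'dyaw',v[2]-np.arctan2(M[1,1],M[0,1]))
```

```text
[ 5.23450206e+02 -1.71423260e+02 -9.84551877e-02] [[0.1, 0.1], [0.0, 0.0], [-0.3, 1.4], [1.4, -0.6], [-1.0, -0.6]]
part-tcp world [ 1.21100162 -0.74958615] dyaw 0.0014299758452008537
```

>>> drive_tool:
  commands: "0.04 0.25 0 0 0 0 5;0.04 0.32 0 0 0 0.035 5;0.04 0.32 0 0 0 0.034 5;0.04 0.32 0 0 0 0 5;0.04 0.32 0 0 0 0 5;0.04 0.32 0 0 0 0 5;0.04 0.32 -0.1 0 0 0 5;0.04 0.25 -0.1 0 0 0 5;0 0.09 -0.1 0 0 0 5;0 0 -0.1 0 0 0 5;0 0 -0.1 0 0 0 5;0 0 0 0 0 0 5;0 0 0 0 0 0 5;0 0 0 0 0 0 5"

```text
time_s: 13.53
eef_pos: [555.3, 78.8, 130.3]
ee_rot: [0.0, 0.724, 0.69, 0.0]
force: [0.8, 0.1, -2.5]
grip_width: 0.167
grip_force: 97.9
```

```bash
python3 look.py w7 
python3 -c "
import cv2;cv2.imwrite('pics/w7.png',cv2.resize(cv2.imread('pics/w7_full.png'),(798,598),interpolation=cv2.INTER_CUBIC))"
```

```text
13.5333 [555.3  78.8 130.3] yaw tool y -0.047 down [ 0.001 -0.    -1.   ]
```

View pics/w7.png

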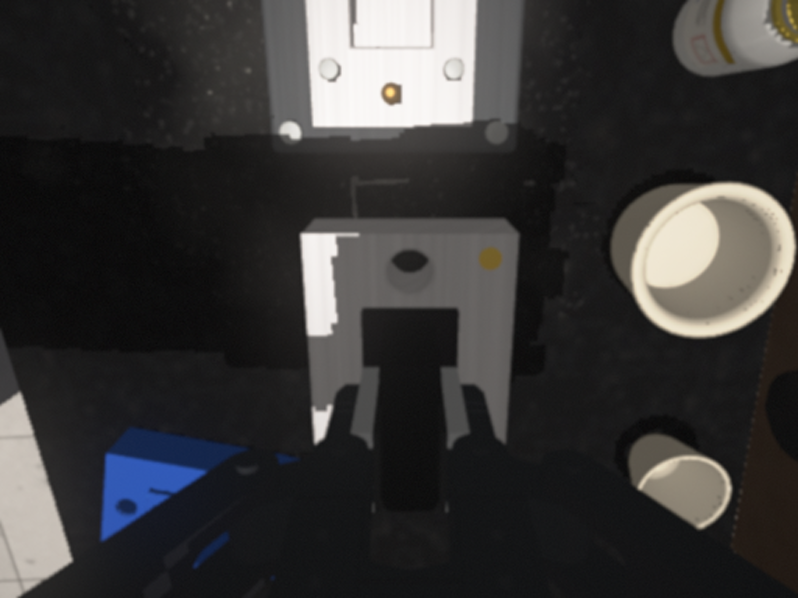

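Fixture: the ejector pins are at (329, 69) and (454, 69), the small dowel at (391, 93) and the block's front corners at about (314, 126) and (473, 126). The rows are parallel to the held part, so the yaw matches. I solve for the remaining shift.

Run:
```python
from fit import *
P=[((-24,-27,38),(329,69)),((24,-27,38),(454,69)),((0,-36,54),(391,93)),((-32,-48,32),(314,126.5)),((32,-48,32),(473,126.5)),((-55,-85,12),(277,152)),((55,-85,12),(518,152)),((-47.,-77,12),(290,132))][:7]
f,res,s,w=fit('w7',P,[555,204,-.05]); print(f,res.tolist())
z=s['eef_pos'][2]-51.
v,r2,_,_=fit('w7',[((-32,48,z+24),(301,233)),((32,48,z+24),(518,233)),((0,36,z+24),(410,270)),((-32,48,z),(313,219)),((32,48,z),(506,219))],[555,80,-.05]); print(v,r2.tolist())
print('shift',f-v,'goal tcp',s['eef_pos'][:2]+(f-v)[:2])
```

```text
[ 5.55575255e+02  2.02967793e+02 -3.90181541e-02] [[0.1, 0.0], [0.5, -0.6], [0.1, -0.6], [0.3, 0.0], [-0.4, -0.8], [0.3, 36.9], [-2.1, 35.8]]
[ 5.56655511e+02  7.80380259e+01 -4.64813297e-02] [[0.1, 0.1], [0.1, 0.0], [-0.2, 1.4], [1.2, -0.6], [-1.1, -0.7]]
shift [-1.08025672e+00  1.24929767e+02  7.46317556e-03] goal tcp [554.2441133  203.76044662]
```

>>> drive_tool:
  commands: "-0.01 0.25 0 0 0 0.008 5;0 0.32 0 0 0 0 5;0 0.32 0 0 0 0 5;0 0.22 0 0 0 0 5;0 0.134 0 0 0 0 5;0 0 -0.1 0 0 0 5;0 0 -0.08 0 0 0 5;0 0 0 0 0 0 5;0 0 0 0 0 0 5;0 0 0 0 0 0 5;0 0 0 0 0 0 5"

```text
time_s: 14.5
eef_pos: [554.4, 203.6, 112.3]
ee_rot: [0.0, 0.721, 0.693, 0.0]
force: [0.1, 0.0, -2.2]
grip_width: 0.166
grip_force: 98.0
```

>>> drive_tool:
  commands: "0 0 -0.04 0 0 0 5;0 0 -0.04 0 0 0 5;0 0 -0.03 0 0 0 5;0 0 -0.02 0 0 0 5;0 0 0 0 0 0 5;0 0 0 0 0 0 5;0 0 0 0 0 0 5"

```text
time_s: 15.08
eef_pos: [554.1, 204.3, 99.1]
ee_rot: [0.0, 0.721, 0.693, 0.0]
force: [-0.4, 0.3, -2.2]
grip_width: 0.169
grip_force: 98.0
```

>>> drive_tool:
  commands: "0 0 -0.015 0 0 0 5;0 0 -0.015 0 0 0 5;0 0 -0.015 0 0 0 5;0 0 0 0 0 0 5;0 0 0 0 0 0 5;0 0 0 0 0 0 5"

```text
time_s: 15.58
eef_pos: [554.1, 204.3, 94.5]
ee_rot: [-0.0, 0.721, 0.693, 0.0]
force: [0.1, 0.8, -4.0]
grip_width: 0.169
grip_force: 98.0
```

>>> drive_tool:
  commands: "0 0 -0.02 0 0 0 5;0 0 -0.02 0 0 0 5;0 0 -0.02 0 0 0 5;0 0 -0.01 0 0 0 5;0 0 0 0 0 0 5;0 0 0 0 0 0 5;0 0 0 0 0 0 5"

```text
time_s: 16.17
eef_pos: [554.0, 204.4, 87.8]
ee_rot: [0.0, 0.721, 0.693, 0.0]
force: [-1.8, 0.3, 3.2]
grip_width: 0.166
grip_force: 98.9
```

>>> drive_tool:
  commands: "0 0 -0.015 0 0 0 5;0 0 -0.015 0 0 0 5;0 0 -0.015 0 0 0 5;0 0 0 0 0 0 5;0 0 0 0 0 0 5;0 0 0 0 0 0 5"

```text
time_s: 16.67
eef_pos: [554.1, 204.3, 83.7]
ee_rot: [0.0, 0.721, 0.693, 0.0]
force: [-5.9, -0.4, 9.9]
grip_width: 0.166
grip_force: 99.8
```

>>> drive_tool:
  commands: "-0.008 0 -0.01 0 0 0 5;0 0 -0.01 0 0 0 5;0 0 0 0 0 0 5;0 0 0 0 0 0 5;0 0 0 0 0 0 5;0 0 0 0 0 0 5"

```text
time_s: 17.17
eef_pos: [554.0, 204.3, 83.1]
ee_rot: [0.001, 0.721, 0.693, 0.001]
force: [-5.8, -2.1, 18.3]
grip_width: 0.169
grip_force: 101.2
```

>>> drive_tool:
  commands: "0 0 -0.01 0 0 0 5;0 0 -0.01 0 0 0 5;0 0 -0.01 0 0 0 5;0 0 0 0 0 0 5;0 0 0 0 0 0 5;0 0 0 0 0 0 5;0 0 0 0 0 0 5;0 0 0 0 0 0 5"

```text
time_s: 17.83
eef_pos: [554.1, 204.4, 83.0]
ee_rot: [0.001, 0.721, 0.693, 0.001]
force: [-17.0, -5.0, 44.0]
grip_width: 0.166
grip_force: 104.8
```

```bash
python3 look.py w8; python3 -c "
from h import *
p=capture('wrist');s=sense();print(s['force'],s['wrist_torque'],s['grip_force'],s['time_s'])
cv2.imwrite('pics/w8.png',cv2.resize(p['pixels'],(798,598),interpolation=cv2.INTER_CUBIC))"
```

```text
17.8333 [554.1 204.4  83. ] yaw tool y -0.039 down [ 0.004 -0.    -1.   ]
[-17.49102525  -5.53753946  42.9341268 ] [-8.43373851e-01  3.06865266e+00  1.81744284e-03] 104.75044369697571 17.9333
```

View pics/w8.png

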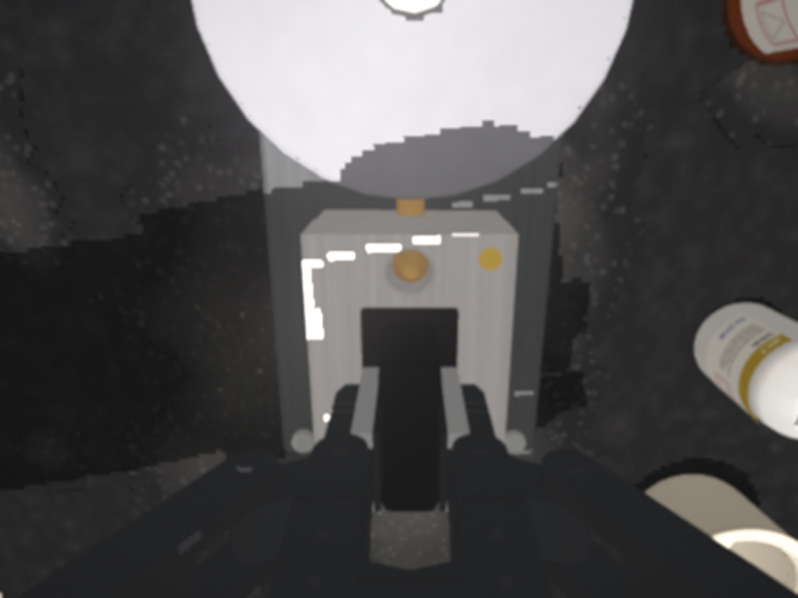

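The large dowel shows in its bore at (410, 265), and z = 83.0 is exactly the shut height. Force is steady at about 44 N, with the part gripped and level. Nothing has touched the lever since it was checked at about 1.03 rad, so I hand in.

```bash
python3 -c "
from rig import finish_job; print(finish_job())"
```

```text
the job is handed in; nothing more can be done
None
```

I handed the job in, with no verdict returned: the vent lever measured about 1.03 rad, on the yellow line, and the upper half is still gripped, fitted over both dowels and pressed shut at about 44 N.

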